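Teach two weld points by pointing

ROBOT

A 6-joint arm with a two-finger parallel gripper is mounted at the origin on the work surface. World frame = base frame: x ahead of the robot, y to its left, z up, the work surface at z = 0. Lengths are in mm, angles in rad, forces in N, time in s.
With the tool pointing down it reaches from about 375 to 825 mm from the base axis. Payload 5.5 kg.
Tool frame: the origin (TCP) lies where the fingers leave the gripper's body, on its centre line; the fingertips stand 73 mm ahead of it and the grasp point (between the pads) lies 54 mm ahead of it; z points along the fingers, y is the direction in which the jaws open and shut (so a half turn about z gives the same grasp; the last joint's range is limited). The gripper opens to 85 mm and grips with 20 to 120 N. Pads are 22 mm wide; open, the fingers measure 114 mm over their backs; the gripper's body (76 mm by 85 mm) begins 54 mm behind the grasp point. The pads swing forward as they close: fully open they stand 13 mm farther back than shut.
Start: joints at [-1.108, 0.314, -0.047, 1.21, 0, 1.571], TCP at [267.869, -536.881, 303.899] pointing down, gripper open.
Joint ranges: [-2.67, 2.67], [-0.69, 1.73], [-1.03, 1.25], [-2.08, 2.16], [-1.42, 1.45], [-3.14, 3.14]. Speed limits (rad/s): [2.39, 2.39, 3.01, 3.14, 3.14, 3.14].

INTERFACE

Orientations are given as a unit quaternion [w, x, y, z].
In Python, from cell import * gives the robot as it stands.
- The arm moves only by the tool play_rows, never from a script. Its argument "steps" is a list that holds one entry, the list of rows, each a list of 7 numbers: the turn, a rotation vector about the tool's x, y, z in units of 6 degrees (1.0 is 6 degrees), then the shift along the tool's x, y, z in units of 50 mm (1.0 is 50 mm), then the opening, from -1 (shut) to 1 (fully open), so that 0 is half open. A call has 1 to 20 rows; each row shifts and turns the pose as measured when the row begins, along the tool's axes as they then stand; what a row does not reach is not made up. A row lasts 1/10 s, in which the tool goes at most 50 mm and 8.59 degrees, less where a joint would pass 70% of its speed; a pose out of reach is approached as far as the arm can. A call is refused whole if a number of a shift passes 1 or a number of a turn 1, either way. A call with a gripper value outside its range is refused whole. The fingers move at their own pace and stop on an object; the grip force is fixed at half the most. Time passes only in rows, so rows that do not move let the fingers close. It gives the time, the measured TCP pose, the force and the opening at its end, in the units of the state.
- state(): the state, without advancing time (a new reading comes with each control period).
- get_image(name): name is "scene" or "top"; returns the picture (384x512x3 uint8, red, green, blue); there is no depth.
- calibration(name): a dict with "camera_matrix" (3x3 intrinsics, pixels), "T" (4x4, takes a point from camera to world coordinates). Camera axes: x right, y down, z forward; pixel columns grow to the right and rows downward; lengths in mm; the calibration is good to about 2 mm. A picture is of the moment at which its call begins. calibration takes no time and is no camera call.
- sign_off(): hands the job in, once; it reports no verdict.
The state is a dict: "time": time; "joints": joint angles; "dq": joint speeds; "effort": joint torques, N m; "ee_pos": TCP position; "tcp_rot": TCP orientation; "wrist_force": force on the tool from outside, world axes, zero at the start; "torque": the same for the moment, N m; "gripper_width": finger opening in mm.
Only numpy, scipy, OpenCV 4.12 (cv2) and the standard library are available. Lean on these libraries where they do the work, as an engineer would, in place of code of your own. Each camera call takes 0.05 s, during which the arm holds its last target. There are 200 camera calls.

TASK

Teach the welding cell its two points with the fingertips, without touching what you point at. With the fingers pointing straight down, first point at the square stop on the round fixture and then at the top of the short slotted profile offcut: each time hold for two seconds with the fingertips about two centimetres above its centre. Then press the large button of the teach box right in to store the points, let it come back up and move clear; leave the small button and everything else on the table alone, lifting nothing.

Things in the scene. Friction and masses are not known exactly. Their poses are not given: they have to be found in the camera images.
- fixture: Black round welding fixture, fixed to the table: disc 200 mm across, 32 mm high, with a steel face (100 mm across) and a small hub in the middle (top at 54 mm). Three dark steel stops of equal height stand near its rim, 72 mm from the centre and 120 degrees apart, tops 77 mm above the table: a square block (40 x 40 mm), a round post (28 mm across) and a two-pronged fork (46 x 30 mm). Origin: centre of the underside; its x axis points to the square stop, z up.
- square_stop_top (a point): Centre of the flat top of the square stop (40 x 40 mm block) on the round fixture, 77 mm above the table. First point. Axes as the fixture's, z up.
- short_profile: Short offcut of slotted square aluminium profile, 40 x 40 mm, 60 mm high, standing loose on end. Origin: centre of its underside, z up.
- short_profile_top (a point): Centre of the top end of the short profile offcut, 60 mm above the table. Second point. z up.
- store_top (a point): Centre of the top of the large black push button (40 mm across) on the teach box, a grey box 100 x 160 x 42 mm fixed flat on the table. Pressed straight down. At rest 64 mm above the table; it moves with the button. The ring around it is 54 mm above the table.
- store (a joint): Travel of the large button in m: 0 up, 0.006 fully pressed; a spring returns it. About 5 N presses it fully.
- cancel_top (a point): Centre of the top of the small black push button (18 mm across) on the same box, 85 mm from the large one. Leave alone.
- cancel (a joint): Travel of the small button in m: 0 up, 0.005 pressed; spring return.
- tall_profile: Tall offcut of the same slotted 40 x 40 mm aluminium profile, 110 mm high, standing loose on end. Origin: centre of its underside. Bystander.
- round_bar: Plain round aluminium bar offcut, 40 mm across, 60 mm high, standing loose on end. Origin: centre of its underside. Bystander.
- sensor: Orange sensor housing, 30 x 50 x 60 mm, standing loose. Origin: centre of its underside. Bystander.
- eyepiece: Small black round eyepiece, 36 mm across, 32 mm high, loose. Origin: centre of its underside. Bystander.
- collar: Steel shaft collar, 44 mm across, 14 mm high, lying loose. Origin: centre of its underside. Bystander.
- wrench: Steel wrench, 170 mm long, lying loose. Bystander.
- star_knob: Black star knob, 44 mm across, with a thin steel stud up to 36 mm high, loose. Origin: centre of its underside. Bystander.
Things that resemble listed ones, but are neither listed nor needed, are in the scene too. What is shaped like the fixture but red is not meant. What is shaped like the part that bears store_top but green is not meant.

How it is judged:
By the outcome, as a careful person would: the job done as asked, in the order asked, and still so for the second after the job is handed in, with the robot touching nothing.
It also fails if it takes over 54 s, if anything falls off the work surface, if the arm or the gripper's body presses on something with over 40 N, if the wrist force passes 120 N, or if a joint passes its speed limit or range.

## Working session

There is one attempt and no reset: what is moved stays moved. The work goes in short steps, Python scripts to look and compute and a tool call to move; the robot and the scene stay as the last step left them, time stands still between calls to the robot, and variables do not carry over. Pictures are saved under pics/ and viewed, about 8 in all and at most 12, crops included, and the job is handed in when it is done.

Besides the shell and the picture viewer there is one more tool, called after "Request:" as name([rows], argument=value, ...), one row to a line, values as JSON. play_rows: Moves the arm, as the interface text tells. Its arguments: {"type":"object","properties":{"steps":{"type":"array"}},"required":["steps"]}

```bash
mkdir -p pics; cat > h.py <<'E'
from cell import *
import numpy as np, cv2
def ray(name,u,v,z):
    c=calibration(name);K=np.array(c["camera_matrix"]);T=np.array(c["T"])
    d=T[:3,:3]@np.linalg.solve(K,[u,v,1.]);o=T[:3,3]
    return (o+d*(z-o[2])/d[2])
def proj(name,p):
    c=calibration(name);K=np.array(c["camera_matrix"]);T=np.linalg.inv(np.array(c["T"]))
    q=K@(T[:3,:3]@np.array(p,float)+T[:3,3]);return q[:2]/q[2]
def snap(name,f):
    im=get_image(name);cv2.imwrite(f,cv2.cvtColor(im,cv2.COLOR_RGB2BGR));return im
E
python3 - <<'E'
from h import *
for n in("top","scene"):
    im=snap(n,f"pics/{n}0.png")
    cv2.imwrite(f"pics/{n}0b.png",cv2.resize(cv2.imread(f"pics/{n}0.png"),(800,600),interpolation=cv2.INTER_CUBIC))
    c=calibration(n);print(np.round(c["camera_matrix"],1),np.round(c["T"],3))
s=state();print(s)
E
```

```text
[[410.4   0.  256.9]
 [  0.  410.4 192.6]
 [  0.    0.    1. ]] [[ 8.000000e-03 -9.930000e-01  1.200000e-01  3.749980e+02]
 [-1.000000e+00 -7.000000e-03  9.000000e-03 -4.023400e+01]
 [-8.000000e-03 -1.200000e-01 -9.930000e-01  1.362787e+03]
 [ 0.000000e+00  0.000000e+00  0.000000e+00  1.000000e+00]]
[[420.1   0.  255.4]
 [  0.  420.1 189.7]
 [  0.    0.    1. ]] [[-5.470000e-01  6.650000e-01 -5.090000e-01  1.076051e+03]
 [ 8.370000e-01  4.390000e-01 -3.260000e-01  2.914710e+02]
 [ 6.000000e-03 -6.050000e-01 -7.960000e-01  9.350640e+02]
 [ 0.000000e+00  0.000000e+00  0.000000e+00  1.000000e+00]]
{'time': 0.1, 'joints': array([-1.10800178e+00,  3.14171194e-01, -4.79785208e-02,  1.21023217e+00,
        3.98232000e-05,  1.57081687e+00]), 'dq': array([-0.00073269, -0.0020666 ,  0.00256036,  0.00112453, -0.00030834,
       -0.00189065]), 'effort': array([-1.39868043e-03, -5.40766060e+01,  3.40540981e+01,  1.12003129e-02,
       -1.94877966e-04,  7.72129454e-06]), 'ee_pos': array([ 267.69138715, -536.50347508,  303.11143893]), 'tcp_rot': array([-7.76214299e-04,  9.73348951e-01,  2.29327692e-01, -1.62441379e-04]), 'wrist_force': array([ 0.25559514, -0.61793654,  0.02752969]), 'torque': array([ 0.01769273,  0.00571098, -0.045542  ]), 'gripper_width': 85.28497170941048}
```

View pics/top0b.png

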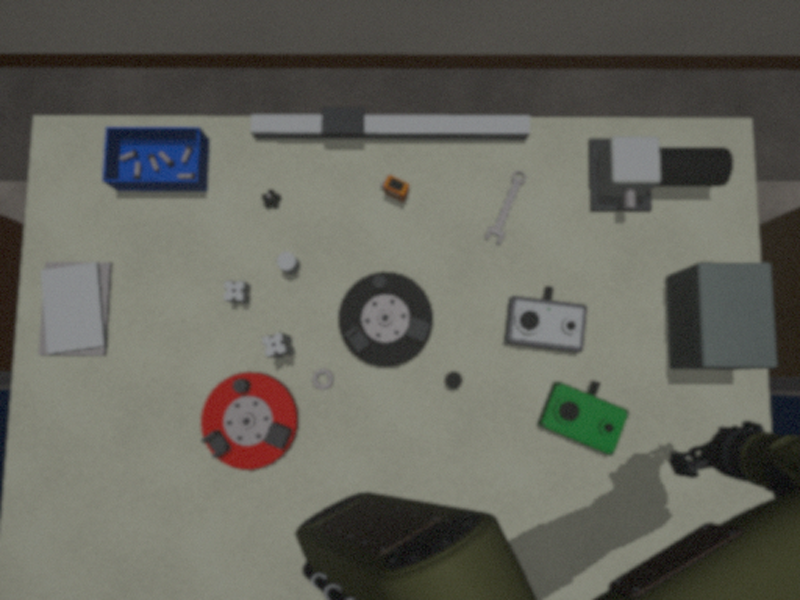

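View pics/scene0b.png

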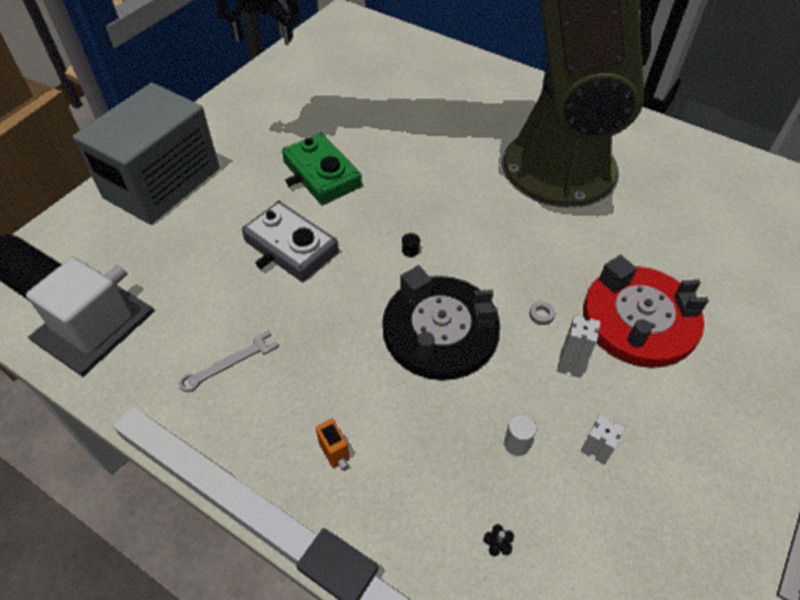

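The top view (800 px wide) shows the black fixture at (386,319) with its square stop at (418,329). The short profile is at (235,292), the tall one at (276,346), and the grey teach box's large button at (529,320). The scene view agrees: square stop (415,280), short profile (604,432), button (303,238).

```bash
python3 - <<'E'
from h import *
k=.64
def tri(a,b):
    A=[];B=[]
    P=[]
    for n,(u,v) in(("top",a),("scene",b)):
        p0=ray(n,u,v,0);p1=ray(n,u,v,100);d=(p1-p0)/np.linalg.norm(p1-p0)
        M=np.eye(3)-np.outer(d,d);A.append(M);B.append(M@p0)
    return np.linalg.solve(sum(A),sum(B))
for nm,a,b,z in(("sq",(418,329),(415,278),77),("short",(235,291),(605,430),60),("store",(529,320),(303,237),64),("cancel",(571,325),(271,215),60),("hub",(386,318),(442,315),54),("tall",(275,345),(585,327),110),("bar",(289,260),(520,426),60),("sensor",(396,185),(330,432),60)):
    a=np.array(a)*k;b=np.array(b)*k
    print(nm,ray("top",*a,z).round(),ray("scene",*b,z).round(),tri(a,b).round())
t=cv2.imread("pics/top0.png");s=cv2.imread("pics/scene0.png")
def crop(im,cx,cy,w=33,h=25): 
    return cv2.resize(im[int(cy*k)-h:int(cy*k)+h,int(cx*k)-w:int(cx*k)+w],(396,300),interpolation=cv2.INTER_CUBIC)
# each crop: 6x
m=np.vstack([np.hstack([crop(t,405,322),crop(t,245,310)]),np.hstack([crop(s,425,300),crop(s,600,430)])])
m=cv2.convertScaleAbs(m,alpha=1.8)
cv2.imwrite("pics/m.png",m)
E
```

```text
sq [474. -62.  77.] [480. -59.  77.] [475. -63.  69.]
short [551. 314.  60.] [556. 316.  60.] [552. 316.  53.]
store [ 495. -288.   64.] [ 502. -282.   64.] [ 496. -289.   54.]
cancel [ 486. -374.   60.] [ 489. -368.   60.] [ 486. -374.   54.]
hub [498.   3.  54.] [506.  10.  54.] [499.   5.  41.]
tall [438. 218. 110.] [441. 222. 110.] [438. 220. 105.]
bar [616. 204.  60.] [618. 210.  60.] [617. 207.  55.]
sensor [777. -15.  60.] [778. -16.  60.] [778. -16.  60.]
```

View pics/m.png

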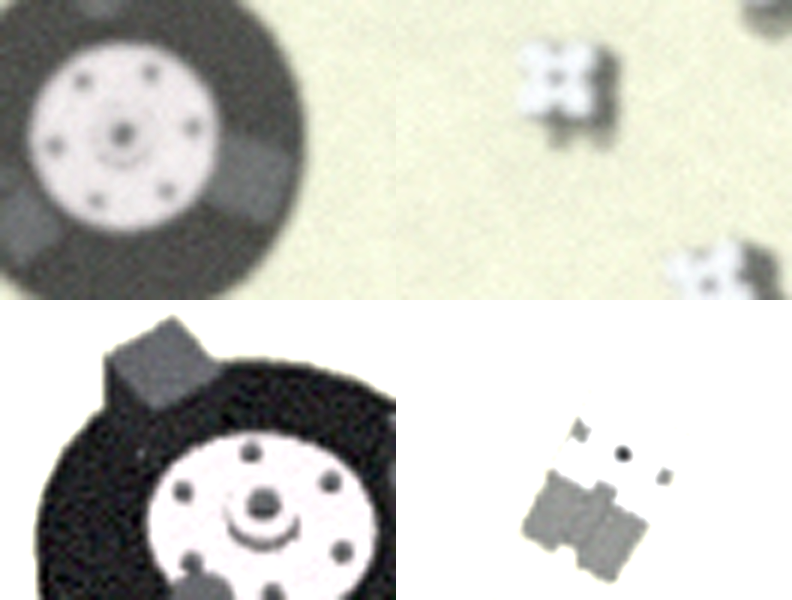

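The two views agree within about 6 mm, and the hub-to-stop distances (69 and 74 mm) fit the nominal 72 mm. I'll use the mean: stop about (477,-61), short profile about (553,316), button about (498,-285). Next I shut the fingers and move above the stop.

Request:
play_rows([
  [[0, 0, 0, 0.3, -0.25, 0, -1], [0, 0, 0, 0.6, -0.5, 0, -1], [0, 0, 0, 0.65, -0.55, 0, -1], [0, 0, 0, 0.65, -0.55, 0, -1], [0, 0, 0, 0.65, -0.55, 0, -1], [0, 0, 0, 0.65, -0.55, 0, -1], [0, 0, 0, 0.65, -0.55, 0, -1], [0, 0, 0, 0.65, -0.55, 0, -1], [0, 0, 0, 0.65, -0.55, 0, -1], [0, 0, 0, 0.65, -0.55, 0.2, -1], [0, 0, 0, 0.65, -0.55, 0.3, -1], [0, 0, 0, 0.5, -0.4, 0.4, -1], [0, 0, 0, 0.3, -0.2, 0.3, -1], [0, 0, 0, 0, 0, 0, -1], [0, 0, 0, 0, 0, 0, -1]],
])

```text
time: 1.6
ee_pos: [469.8, -68.6, 237.3]
tcp_rot: [-0.003, 0.974, 0.228, -0.001]
wrist_force: [-0.5, 0.3, -0.5]
gripper_width: 0.1
```

```bash
cat >> h.py <<'E'
from scipy.spatial.transform import Rotation as R
def togo(target):
    s=state();q=s["tcp_rot"];r=R.from_quat([q[1],q[2],q[3],q[0]])
    d=r.inv().apply(np.array(target)-s["ee_pos"])/50
    z=r.apply([0,0,1]);ax=np.cross(z,[0,0,-1])  # small-angle tilt to vertical
    t=np.degrees(r.inv().apply(ax))/6
    print("t",round(s["time"],2),"pos",s["ee_pos"].round(1),"w",round(s["gripper_width"],1),"F",s["wrist_force"].round(1),"shift",d.round(3),"turn",t.round(3),"yaw",r.apply([1,0,0]).round(3),"j",s["joints"].round(2))
    return s
E
python3 -c "
from h import *
togo([477,-61,220])"
```

```text
t 1.6 pos [469.8 -68.6 237.3] w 0.1 F [-0.5  0.3 -0.5] shift [ 0.197 -0.07   0.347] turn [-0.06   0.015  0.   ] yaw [ 0.896  0.444 -0.002] j [-0.15  0.12 -0.44  1.01  0.    2.53]
```

Request:
play_rows([
  [[0, 0, -1, 0.05, 0, 0.1, -1], [0, 0, -1, 0.05, 0, 0.1, -1], [0, 0, -1, 0.05, 0, 0.1, -1], [0, 0, -1, 0, 0, 0.1, -1], [0, 0, -1, 0, 0, 0, -1], [0, 0, -1, 0, 0, 0, -1], [0, 0, -1, 0, 0, 0, -1], [0, 0, -1, 0, 0, 0, -1], [0, 0, -1, 0, 0, 0, -1], [0, 0, -1, 0, 0, 0, -1], [0, 0, -0.8, 0, 0, 0, -1], [0, 0, 0, 0, 0, 0, -1]],
])

```text
time: 2.8
ee_pos: [474.1, -79.4, 225.6]
tcp_rot: [0.001, 0.69, 0.723, 0.001]
wrist_force: [0.4, 0.3, 0.2]
gripper_width: 0.1
```

```bash
python3 -c "
from h import *
s=togo([477,-61,170])
q=s['tcp_rot'];r=R.from_quat([q[1],q[2],q[3],q[0]])
tip=s['ee_pos']+r.apply([0,0,73]);print(tip)
k=.64;ms=[]
for n,c in(('top',(405,322)),('scene',(425,270))):
    im=snap(n,f'pics/{n}1.png');print(n,proj(n,tip).round(1),proj(n,[477,-61,77]).round(1))
    b=cv2.imread(f'pics/{n}1.png');x,y=int(c[0]*k)-33,int(c[1]*k)-45
    print(x,y)
    ms.append(cv2.resize(b[y:y+75,x:x+66],(396,450),interpolation=cv2.INTER_CUBIC))
m=cv2.convertScaleAbs(np.hstack(ms),alpha=2);cv2.imwrite('pics/m1.png',m)"
```

```text
t 2.8 pos [474.1 -79.4 225.6] w 0.1 F [0.4 0.3 0.2] shift [0.366 0.073 1.113] turn [ 0.024  0.01  -0.   ] yaw [-0.047  0.999 -0.001] j [-0.17  0.14 -0.45  0.98 -0.    1.36]
[474.24739416 -79.45989333 152.64592182]
top [273.7 208.6] [267.1 209.7]
226 161
scene [260.8 153.9] [265.7 176.8]
239 127
```

View pics/m1.png

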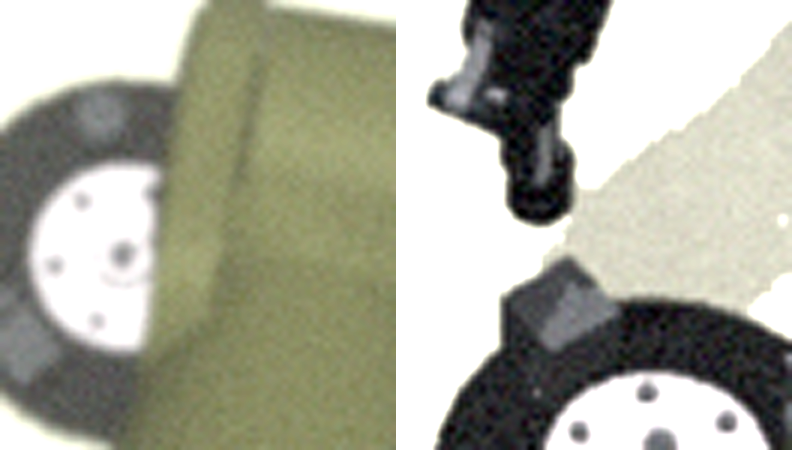

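The scene view shows the stop's top at (560,305) and the shut fingertip blob ending near (540,222). That is lower than the 73 mm fingertip predicts, so the shut fingers may stand about 13 mm further forward. I'll settle it by tilting the tool in free air: the swing of the tip gives its length without any camera bias.

Request:
play_rows([
  [[0, 0, 0, 0, 0, -0.6, -1], [0, 0, 0, 0, 0, -0.6, -1], [0, 1, 0, 0, 0, 0, -1], [0, 1, 0, 0, 0, 0, -1], [0, 1, 0, 0, 0, 0, -1], [0, 1, 0, 0, 0, 0, -1], [0, 1, 0, 0, 0, 0, -1], [0, 1, 0, 0, 0, 0, -1], [0, 0, 0, 0, 0, 0, -1], [0, 0, 0, 0, 0, 0, -1]],
])

```text
time: 3.9
ee_pos: [474.2, -83.0, 291.7]
tcp_rot: [-0.226, 0.662, 0.679, 0.223]
wrist_force: [0.2, -1.0, -0.3]
gripper_width: 0.2
```

```bash
cat > tl.py <<'E'
from h import *
import sys
i=sys.argv[1]
s=togo([477,-61,220]);q=s['tcp_rot'];r=R.from_quat([q[1],q[2],q[3],q[0]])
for L in(0,73,86): print(L,proj('scene',s['ee_pos']+r.apply([0,0,L])).round(1))
snap('scene',f'pics/tilt{i}.png')
np.save(f'tilt{i}.npy',np.r_[s['ee_pos'],q])
E
python3 tl.py A
```

```text
t 3.9 pos [474.2 -83.  291.7] w 0.2 F [ 0.2 -1.  -0.3] shift [-0.513  0.06   1.41 ] turn [ 0.04  -5.749 -0.   ] yaw [-0.021  0.798  0.602] j [-0.46  0.31 -0.22  1.38  0.56  0.98]
0 [260.5 111.4]
73 [276.3 137.4]
86 [279.  141.8]
```

Request:
play_rows([
  [[0, -1, 0, 0, 0, 0, -1], [0, -1, 0, 0, 0, 0, -1], [0, -1, 0, 0, 0, 0, -1], [0, -1, 0, 0, 0, 0, -1], [0, -1, 0, 0, 0, 0, -1], [0, -1, 0, 0, 0, 0, -1], [0, -1, 0, 0, 0, 0, -1], [0, -1, 0, 0, 0, 0, -1], [0, -1, 0, 0, 0, 0, -1], [0, -1, 0, 0, 0, 0, -1], [0, -1, 0, 0, 0, 0, -1], [0, -1, 0, 0, 0, 0, -1], [0, 0, 0, 0, 0, 0, -1], [0, 0, 0, 0, 0, 0, -1]],
])

```text
time: 5.35
ee_pos: [478.0, -74.7, 308.6]
tcp_rot: [0.257, 0.664, 0.669, -0.212]
wrist_force: [0.4, -0.2, -0.4]
gripper_width: 0.5
```

```bash
python3 tl.py B; python3 -c "
from h import *
ms=[]
for i in 'AB':
    b=cv2.imread(f'pics/tilt{i}.png')[70:170,215:281]
    ms.append(cv2.resize(b,(396,600),interpolation=cv2.INTER_CUBIC))
cv2.imwrite('pics/m2.png',cv2.convertScaleAbs(np.hstack(ms),alpha=3))"
```

```text
t 5.35 pos [478.  -74.7 308.6] w 0.5 F [ 0.4 -0.2 -0.4] shift [ 1.322 -0.114  1.207] turn [0.545 5.975 0.   ] yaw [ 0.014  0.78  -0.626] j [ 0.19  0.12 -0.42  1.11 -0.68  1.77]
0 [262.9 108.1]
73 [244.9 120.3]
86 [241.9 122.3]
```

View pics/m2.png

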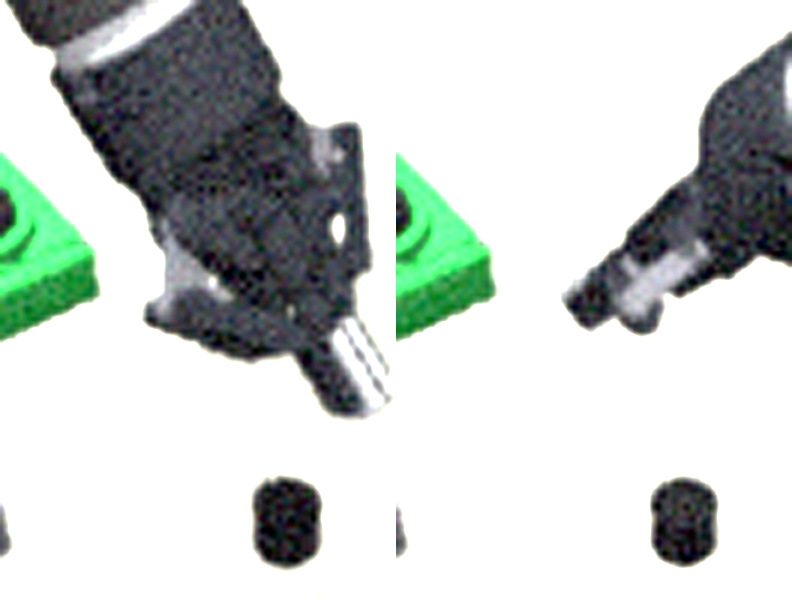

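A rough fit gives a tip length of about 73 mm (swing 178 crop px; 73 mm predicts 189, 86 mm predicts 223). The vertical picture disagreed, so I'll return upright, settle, and recheck with state readings before and after.

Request:
play_rows([
  [[0.1, 1, 0, 0, 0, 0, -1], [0.1, 1, 0, 0, 0, 0, -1], [0.1, 1, 0, 0, 0, 0, -1], [0.1, 1, 0, 0, 0, 0, -1], [0.1, 1, 0, 0, 0, 0, -1], [0, 1, 0, 0, 0, 0, -1], [0, 0, 0, 0, 0, 0.5, -1], [0, 0, 0, 0, 0, 0.6, -1], [0, 0, 0, 0, 0, 0, -1], [0, 0, 0, 0, 0, 0, -1], [0, 0, 0, 0, 0, 0, -1]],
])

```text
time: 6.5
ee_pos: [483.9, -81.8, 266.5]
tcp_rot: [0.02, 0.709, 0.705, 0.011]
wrist_force: [0.4, 0.2, 0.1]
gripper_width: 0.1
```

```bash
python3 - <<'E'
from h import *
T=[477,-61,170]
s=togo(T);im=snap('scene','pics/v.png');s=togo(T)
q=s['tcp_rot'];r=R.from_quat([q[1],q[2],q[3],q[0]])
b=cv2.imread('pics/v.png')[80:180,215:315]
b=cv2.convertScaleAbs(cv2.resize(b,(600,600),interpolation=cv2.INTER_CUBIC),alpha=3)
for L,c in((0,(255,0,0)),(73,(0,0,255)),(86,(255,0,255))):
    # outline of a 30x22 block end at L
    for dx,dy in((11,15),(11,-15),(-11,15),(-11,-15),(0,0)):
        p=(proj('scene',s['ee_pos']+r.apply([dx,dy,L]))-[215,80]+.5)*6
        cv2.circle(b,tuple(p.astype(int).tolist()),3,c,-1)
cv2.imwrite('pics/v6.png',b)
E
```

```text
t 6.5 pos [483.9 -81.8 266.5] w 0.1 F [0.4 0.2 0.1] shift [ 0.44  -0.222  1.916] turn [0.412 0.122 0.   ] yaw [ 0.005  1.    -0.013] j [-0.16  0.1  -0.4   1.02 -0.01  1.41]
t 6.55 pos [484.2 -81.8 266.8] w 0.3 F [-0.1  0.4  0.5] shift [ 0.44  -0.231  1.923] turn [ 0.42   0.125 -0.   ] yaw [ 0.005  1.    -0.013] j [-0.16  0.1  -0.4   1.02 -0.01  1.41]
```

View pics/v6.png

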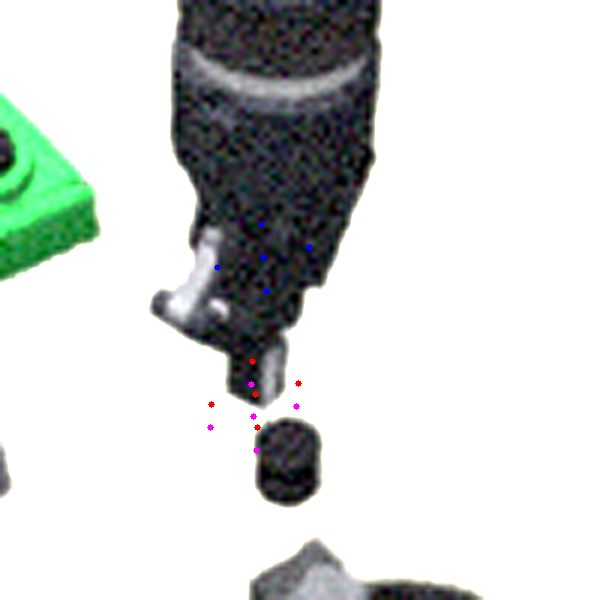

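The round blob behind the tip in the earlier picture was the eyepiece. Here the fingertip ends at (263,405), which fits the 73 mm prediction at (255,394), so the scene calibration and tool length agree to about 2 mm. I'll go to the stop at about (479,-60), TCP z 170.

Request:
play_rows([
  [[0.4, 0.12, 0, 0.1, 0, 0, -1], [0, 0, 0, 0.15, -0.05, 0.3, -1], [0, 0, 0, 0.15, -0.05, 0.4, -1], [0, 0, 0, 0.05, 0, 0.4, -1], [0, 0, 0, 0, 0, 0.3, -1], [0, 0, 0, 0, 0, 0, -1], [0, 0, 0, 0, 0, 0, -1]],
])

```text
time: 7.25
ee_pos: [485.7, -57.6, 204.6]
tcp_rot: [0.006, 0.707, 0.707, 0.006]
wrist_force: [0.7, 0.3, -0.0]
gripper_width: 0.1
```

```bash
python3 - <<'E'
from h import *
print(ray('scene',266.2,177.2,77),ray('scene',388.7,275.5,60))
togo([479,-60,170])
E
```

```text
[477.50931239 -59.17857439  77.        ] [554.76174999 318.90315159  60.        ]
t 7.25 pos [485.7 -57.6 204.6] w 0.1 F [ 0.7  0.3 -0. ] shift [-0.047 -0.147  0.69 ] turn [0.162 0.01  0.   ] yaw [ 0.001  1.    -0.001] j [-0.12  0.16 -0.48  0.91  0.    1.45]
```

Request:
play_rows([
  [[0.16, 0, 0, -0.05, -0.15, 0.2, -1], [0, 0, 0, 0, -0.05, 0.25, -1], [0, 0, 0, 0, 0, 0.15, -1], [0, 0, 0, 0, 0, 0, -1], [0, 0, 0, 0, 0, 0, -1]],
])

```text
time: 7.75
ee_pos: [476.6, -60.7, 174.6]
tcp_rot: [0.002, 0.708, 0.707, 0.0]
wrist_force: [-0.4, -0.3, 0.8]
gripper_width: -0.2
```

```bash
python3 - <<'E'
from h import *
togo([477.5,-60,170])
E
```

```text
t 7.75 pos [476.6 -60.7 174.6] w -0.2 F [-0.4 -0.3  0.8] shift [0.014 0.018 0.093] turn [0.026 0.015 0.   ] yaw [ 0.001  1.    -0.002] j [-0.13  0.18 -0.53  0.86 -0.    1.45]
```

Request:
play_rows([
  [[0, 0, 0, 0, 0, 0.09, -1], [0, 0, 0, 0, 0, 0, -1], [0, 0, 0, 0, 0, 0, -1], [0, 0, 0, 0, 0, 0, -1], [0, 0, 0, 0, 0, 0, -1], [0, 0, 0, 0, 0, 0, -1], [0, 0, 0, 0, 0, 0, -1], [0, 0, 0, 0, 0, 0, -1]],
])

```text
time: 8.55
ee_pos: [477.5, -60.8, 170.7]
tcp_rot: [0.002, 0.708, 0.707, 0.001]
wrist_force: [-0.1, 0.4, -0.3]
gripper_width: -0.2
```

```bash
python3 - <<'E'
from h import *
s=togo([477.5,-60,170])
im=snap('scene','pics/s1.png')
b=cv2.imread('pics/s1.png')[130:205,225:325]
cv2.imwrite('pics/s1c.png',cv2.convertScaleAbs(cv2.resize(b,(800,600),interpolation=cv2.INTER_CUBIC),alpha=2.5))
print((proj('scene',s['ee_pos']-[0,0,73])-[225,130])*8)
E
```

```text
t 8.55 pos [477.5 -60.8 170.7] w -0.2 F [-0.1  0.4 -0.3] shift [0.016 0.    0.014] turn [ 0.043  0.016 -0.   ] yaw [ 0.001  1.    -0.002] j [-0.13  0.19 -0.53  0.85 -0.    1.45]
[327.15164258 335.21292042]
```

View pics/s1c.png

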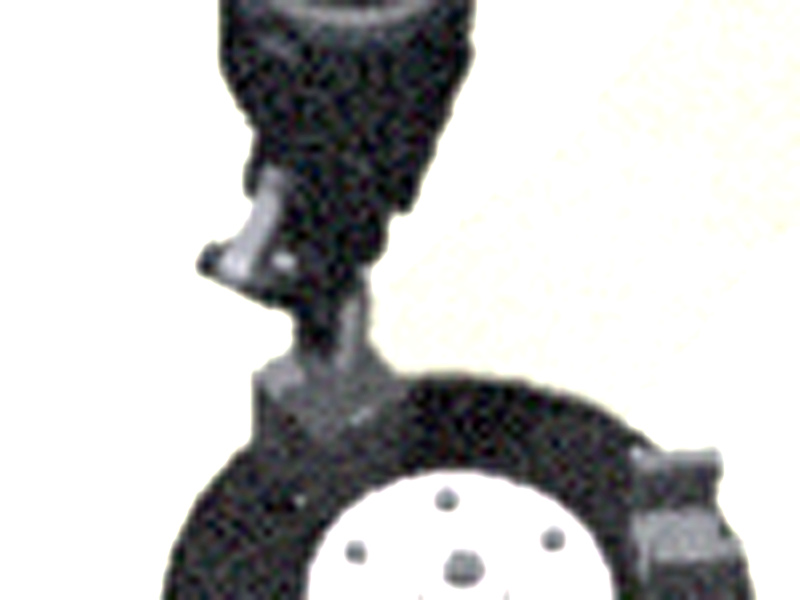

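The fingertips end at about (335,350), over the stop's top centred near (330,378), with no contact, as predicted. I'll hold.

Request:
play_rows([
  [[0, 0, 0, 0, 0, 0, -1], [0, 0, 0, 0, 0, 0, -1], [0, 0, 0, 0, 0, 0, -1], [0, 0, 0, 0, 0, 0, -1], [0, 0, 0, 0, 0, 0, -1], [0, 0, 0, 0, 0, 0, -1], [0, 0, 0, 0, 0, 0, -1], [0, 0, 0, 0, 0, 0, -1], [0, 0, 0, 0, 0, 0, -1], [0, 0, 0, 0, 0, 0, -1], [0, 0, 0, 0, 0, 0, -1], [0, 0, 0, 0, 0, 0, -1], [0, 0, 0, 0, 0, 0, -1], [0, 0, 0, 0, 0, 0, -1], [0, 0, 0, 0, 0, 0, -1], [0, 0, 0, 0, 0, 0, -1], [0, 0, 0, 0, 0, 0, -1], [0, 0, 0, 0, 0, 0, -1], [0, 0, 0, 0, 0, 0, -1], [0, 0, 0, 0, 0, 0, -1]],
])

```text
time: 10.6
ee_pos: [477.5, -60.8, 170.7]
tcp_rot: [0.002, 0.708, 0.707, 0.001]
wrist_force: [0.9, -0.0, 0.6]
gripper_width: -0.1
```

Request:
play_rows([
  [[0, 0, 0, 0, 0, 0, -1], [0, 0, 0, 0, 0, 0, -1], [0, 0, 0, 0, 0, 0, -1], [0, 0, 0, 0, 0, -0.5, -1], [0, 0, 0, 0, 0, -0.8, -1], [0, 0, 0, 0.4, 0.1, -0.7, -1], [0, 0, 0, 0.7, 0.15, 0, -1], [0, 0, 0, 0.7, 0.15, 0, -1], [0, 0, 0, 0.7, 0.15, 0, -1], [0, 0, 0, 0.7, 0.15, 0, -1], [0, 0, 0, 0.7, 0.15, 0, -1], [0, 0, 0, 0.7, 0.15, 0, -1], [0, 0, 0, 0.7, 0.15, 0, -1], [0, 0, 0, 0.7, 0.15, 0, -1], [0, 0, 0, 0.7, 0.15, 0, -1], [0, 0, 0, 0.4, 0.1, 0, -1], [0, 0, 0, 0, 0, 0, -1], [0, 0, 0, 0, 0, 0, -1]],
])

```text
time: 12.4
ee_pos: [558.4, 308.7, 273.9]
tcp_rot: [0.002, 0.709, 0.706, 0.002]
wrist_force: [-0.6, -0.1, -0.5]
gripper_width: -0.0
```

```bash
python3 - <<'E'
from h import *
s=togo([554,317,153])
E
```

```text
t 12.4 pos [558.4 308.7 273.9] w -0.0 F [-0.6 -0.1 -0.5] shift [ 0.168 -0.102  2.418] turn [0.055 0.012 0.   ] yaw [ 0.004  1.    -0.001] j [ 0.51  0.39 -0.    1.17 -0.    2.08]
```

Request:
play_rows([
  [[0.05, 0, 0, 0.15, -0.1, 0.2, -1], [0, 0, 0, 0, 0, 0.5, -1], [0, 0, 0, 0, 0, 0.5, -1], [0, 0, 0, 0, 0, 0.3, -1], [0, 0, 0, 0, 0, 0.15, -1], [0, 0, 0, 0, 0, 0, -1], [0, 0, 0, 0, 0, 0, -1]],
])

```text
time: 13.1
ee_pos: [550.7, 311.4, 187.3]
tcp_rot: [-0.0, 0.711, 0.703, -0.002]
wrist_force: [0.3, -0.1, -0.5]
gripper_width: -0.1
```

```bash
python3 - <<'E'
from h import *
s=togo([554,317,153])
E
```

```text
t 13.1 pos [550.7 311.4 187.3] w -0.1 F [ 0.3 -0.1 -0.5] shift [0.114 0.067 0.685] turn [-0.023  0.022  0.   ] yaw [ 0.011  1.    -0.002] j [ 0.51  0.44 -0.13  1.   -0.    2.1 ]
```

Request:
play_rows([
  [[0, 0, 0, 0.1, 0.1, 0.2, -1], [0, 0, 0, 0.03, 0, 0.25, -1], [0, 0, 0, 0, 0, 0.15, -1], [0, 0, 0, 0, 0, 0, -1], [0, 0, 0, 0, 0, 0, -1]],
])

```text
time: 13.6
ee_pos: [557.4, 318.9, 156.6]
tcp_rot: [0.0, 0.711, 0.703, 0.0]
wrist_force: [0.5, -0.2, -0.3]
gripper_width: 0.1
```

```bash
python3 - <<'E'
from h import *
s=togo([554,317,153])
im=snap('scene','pics/s2.png')
b=cv2.imread('pics/s2.png')[215:305,330:450]
cv2.imwrite('pics/s2c.png',cv2.convertScaleAbs(cv2.resize(b,(800,600),interpolation=cv2.INTER_CUBIC),alpha=1.3))
print((proj('scene',s['ee_pos']-[0,0,73])-[330,215])*20/3,(proj('scene',[554,317,60])-[330,215])*20/3)
E
```

```text
t 13.6 pos [557.4 318.9 156.6] w 0.1 F [ 0.5 -0.2 -0.3] shift [-0.039 -0.067  0.072] turn [ 0.006  0.004 -0.   ] yaw [ 0.011  1.    -0.   ] j [ 0.52  0.48 -0.15  0.94 -0.    2.1 ]
[406.72177195 378.11173178] [386.94067554 398.79220457]
```

View pics/s2c.png

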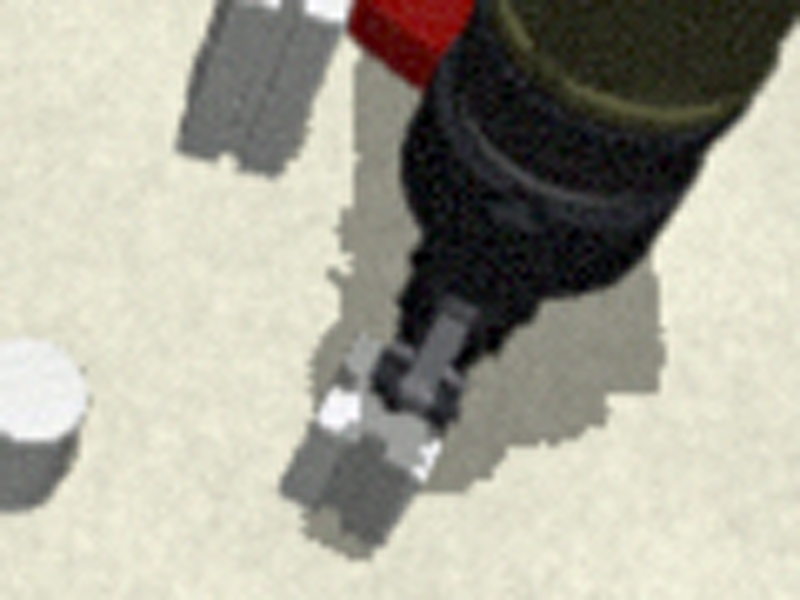

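The tips at about (410,400) stand above the short profile's top at (385,405). The tall profile and the bar stand clear. I'll make the last few mm of correction and hold.

Request:
play_rows([
  [[0, 0, 0, -0.04, -0.06, 0.07, -1], [0, 0, 0, 0, 0, 0, -1], [0, 0, 0, 0, 0, 0, -1], [0, 0, 0, 0, 0, 0, -1], [0, 0, 0, 0, 0, 0, -1]],
])

```text
time: 14.15
ee_pos: [554.4, 316.9, 154.0]
tcp_rot: [0.001, 0.711, 0.703, 0.001]
wrist_force: [-0.8, -0.5, -0.0]
gripper_width: 0.1
```

Request:
play_rows([
  [[0, 0, 0, 0, 0, 0, -1], [0, 0, 0, 0, 0, 0, -1], [0, 0, 0, 0, 0, 0, -1], [0, 0, 0, 0, 0, 0, -1], [0, 0, 0, 0, 0, 0, -1], [0, 0, 0, 0, 0, 0, -1], [0, 0, 0, 0, 0, 0, -1], [0, 0, 0, 0, 0, 0, -1], [0, 0, 0, 0, 0, 0, -1], [0, 0, 0, 0, 0, 0, -1], [0, 0, 0, 0, 0, 0, -1], [0, 0, 0, 0, 0, 0, -1], [0, 0, 0, 0, 0, 0, -1], [0, 0, 0, 0, 0, 0, -1], [0, 0, 0, 0, 0, 0, -1], [0, 0, 0, 0, 0, 0, -1], [0, 0, 0, 0, 0, 0, -1], [0, 0, 0, 0, 0, 0, -1], [0, 0, 0, 0, 0, 0, -1], [0, 0, 0, 0, 0, 0, -1]],
])

```text
time: 16.15
ee_pos: [554.6, 317.0, 154.2]
tcp_rot: [0.001, 0.711, 0.703, 0.001]
wrist_force: [-0.0, 0.1, -0.2]
gripper_width: 0.3
```

```bash
python3 - <<'E'
from h import *
s=togo([500,-284,200])
# large button: dark blob on grey box, both views
for n,c,z in(("top",(529,320),64),("scene",(303,237),64)):
    im=cv2.imread(f"pics/{n}0.png",0);x,y=(np.array(c)*.64).astype(int)
    w=im[y-14:y+15,x-14:x+15]
    th,m=cv2.threshold(w,0,255,cv2.THRESH_BINARY_INV+cv2.THRESH_OTSU)
    nn,l,st,ce=cv2.connectedComponentsWithStats(m)
    i=l[14,14];u,v=ce[i]+[x-14,y-14];print(n,th,st[i],(u,v),ray(n,u,v,z))
E
```

```text
t 16.15 pos [554.6 317.  154.2] w 0.3 F [-0.   0.1 -0.2] shift [-12.032  -0.955  -0.925] turn [ 0.021 -0.006 -0.   ] yaw [0.011 1.    0.001] j [ 0.52  0.48 -0.16  0.93 -0.    2.1 ]
top 99.0 [  9   9  12  13 122] (np.float64(338.4590163934426), np.float64(204.59016393442624)) [ 495.81843835 -287.49758655   64.        ]
scene 113.0 [  8   8  14  13 142] (np.float64(193.5281690140845), np.float64(151.41549295774647)) [ 502.10572593 -283.33573247   64.        ]
```

Request:
play_rows([
  [[0, 0, 0, 0, 0, 0, -1], [0, 0, 0, 0, 0, 0, -1], [0, 0, 0, 0, 0, -0.5, -1], [0, 0, 0, 0, 0, -0.8, -1], [0, 0, 0, -0.3, 0, -0.6, -1], [0, 0, 0, -0.7, -0.05, 0, -1], [0, 0, 0, -0.7, -0.05, 0, -1], [0, 0, 0, -0.7, -0.05, 0, -1], [0, 0, 0, -0.7, -0.05, 0, -1], [0, 0, 0, -0.7, -0.05, 0, -1], [0, 0, 0, -0.7, -0.05, 0, -1], [0, 0, 0, -0.7, -0.05, 0, -1], [0, 0, 0, -0.7, -0.05, 0, -1], [0, 0, 0, -0.7, -0.05, 0, -1], [0, 0, 0, -0.7, -0.05, 0, -1], [0, 0, 0, -0.7, -0.05, 0, -1], [0, 0, 0, -0.7, -0.05, 0, -1], [0, 0, 0, -0.7, -0.05, 0, -1], [0, 0, 0, 0, 0, 0, -1], [0, 0, 0, 0, 0, 0, -1]],
])

```text
time: 18.15
ee_pos: [516.6, -169.9, 254.3]
tcp_rot: [0.003, 0.71, 0.704, 0.003]
wrist_force: [0.1, -0.2, 0.2]
gripper_width: -0.2
```

```bash
python3 - <<'E'
from h import *
s=togo([499,-284,170])
E
```

```text
t 18.15 pos [ 516.6 -169.9  254.3] w -0.2 F [ 0.1 -0.2  0.2] shift [-2.285 -0.349  1.683] turn [0.088 0.002 0.   ] yaw [ 0.009  1.    -0.   ] j [-0.32  0.23 -0.28  1.06  0.    1.26]
```

Request:
play_rows([
  [[0.08, 0, 0, -0.5, -0.08, 0, -1], [0, 0, 0, -0.6, -0.1, 0, -1], [0, 0, 0, -0.6, -0.1, 0, -1], [0, 0, 0, -0.4, -0.07, 0.3, -1], [0, 0, 0, -0.15, 0, 0.5, -1], [0, 0, 0, 0, 0, 0.5, -1], [0, 0, 0, 0, 0, 0.3, -1], [0, 0, 0, 0, 0, 0, -1], [0, 0, 0, 0, 0, 0, -1]],
])

```text
time: 19.05
ee_pos: [501.9, -277.3, 173.3]
tcp_rot: [0.001, 0.706, 0.709, 0.002]
wrist_force: [0.2, 0.2, 0.4]
gripper_width: -0.6
```

```bash
python3 - <<'E'
from h import *
s=togo([499,-284,142])
E
```

```text
t 19.05 pos [ 501.9 -277.3  173.3] w -0.6 F [0.2 0.2 0.4] shift [-0.135 -0.062  0.625] turn [ 0.038 -0.012 -0.   ] yaw [-0.004  1.     0.001] j [-0.51  0.35 -0.31  0.91  0.    1.06]
```

Request:
play_rows([
  [[0, 0, 0, -0.12, -0.06, 0.2, -1], [0, 0, 0, -0.02, 0, 0.2, -1], [0, 0, 0, 0, 0, 0.13, -1], [0, 0, 0, 0, 0, 0, -1], [0, 0, 0, 0, 0, 0, -1]],
])

```text
time: 19.55
ee_pos: [500.7, -284.4, 147.2]
tcp_rot: [0.003, 0.705, 0.709, 0.002]
wrist_force: [0.1, -0.9, 0.8]
gripper_width: 0.1
```

```bash
python3 - <<'E'
from h import *
s=togo([499,-284,131])
im=snap('scene','pics/s3.png')
b=cv2.imread('pics/s3.png')[105:195,140:260]
cv2.imwrite('pics/s3c.png',cv2.convertScaleAbs(cv2.resize(b,(800,600),interpolation=cv2.INTER_CUBIC),alpha=1.8))
print((proj('scene',s['ee_pos']-[0,0,73])-[140,105])*20/3,(proj('scene',[499,-284,64])-[140,105])*20/3)
E
```

```text
t 19.55 pos [ 500.7 -284.4  147.2] w 0.1 F [ 0.1 -0.9  0.8] shift [ 0.008 -0.036  0.323] turn [0.07  0.005 0.   ] yaw [-0.006  1.    -0.001] j [-0.52  0.37 -0.34  0.85  0.    1.05]
[354.3502818  289.78228871] [360.20743981 304.21393537]
```

View pics/s3c.png

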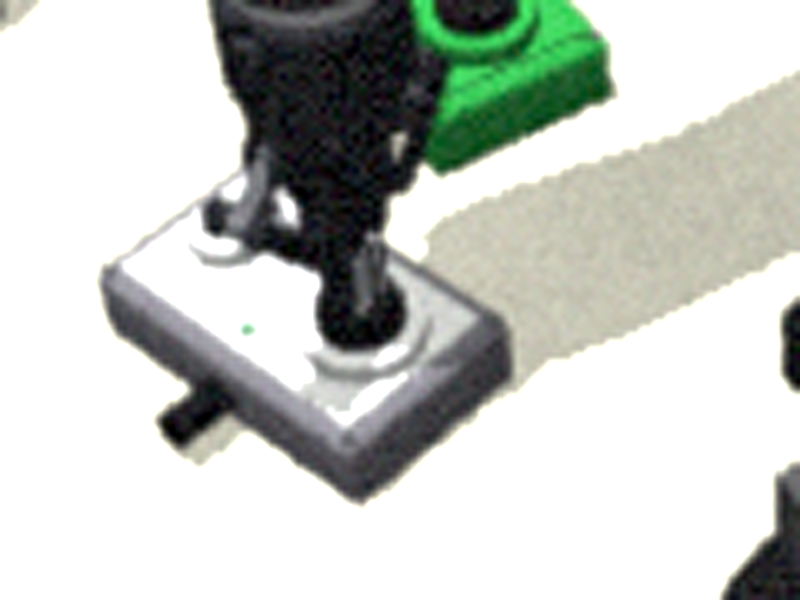

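The fingertips at about (370,295) are centred over the large button at (362,310), and the small button is well clear. I'll press in small steps.

Request:
play_rows([
  [[0.05, 0, 0, 0, -0.02, 0.12, -1], [0, 0, 0, 0, 0, 0.1, -1], [0, 0, 0, 0, 0, 0.06, -1], [0, 0, 0, 0, 0, 0.05, -1], [0, 0, 0, 0, 0, 0.03, -1]],
])

```text
time: 20.1
ee_pos: [500.5, -284.8, 130.4]
tcp_rot: [0.002, 0.705, 0.709, 0.001]
wrist_force: [-6.2, 3.1, 22.1]
gripper_width: -0.2
```

At 22 N with the tips at about 57.4 mm, the button has bottomed out. I'll release straight up and move clear.

Request:
play_rows([
  [[0, 0, 0, 0, 0, 0, -1], [0, 0, 0, 0, 0, 0, -1], [0, 0, 0, 0, 0, 0, -1], [0, 0, 0, 0, 0, -0.1, -1], [0, 0, 0, 0, 0, -0.2, -1], [0, 0, 0, 0, 0, -0.4, -1], [0, 0, 0, 0, 0, -0.6, -1], [0, 0, 0, 0, 0, -0.7, -1], [0, 0, 0, 0, 0, -0.7, -1], [0, 0, 0, 0, 0, -0.5, -1], [0, 0, 0, 0, 0, 0, -1], [0, 0, 0, 0, 0, 0, -1], [0, 0, 0, 0, 0, 0, -1]],
])

```text
time: 21.4
ee_pos: [498.9, -283.9, 299.4]
tcp_rot: [0.002, 0.705, 0.709, 0.001]
wrist_force: [-0.3, 0.3, -0.1]
gripper_width: -0.1
```

```bash
python3 - <<'E'
from h import *
s=togo([500,-284,250])
im=snap('scene','pics/s4.png')
cv2.imwrite('pics/s4b.png',cv2.resize(cv2.imread('pics/s4.png'),(800,600)))
E
```

```text
t 21.4 pos [ 498.9 -283.9  299.4] w -0.1 F [-0.3  0.3 -0.1] shift [-0.001  0.019  0.988] turn [0.03  0.011 0.   ] yaw [-0.006  1.    -0.001] j [-0.52  0.26 -0.12  1.18  0.    1.05]
```

View pics/s4b.png

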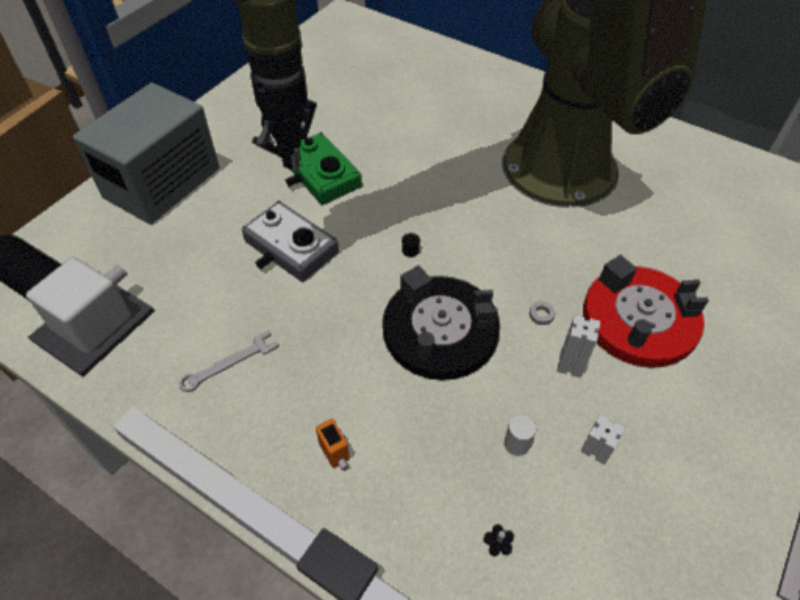

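The large button is back up at (303,238), every object stands where it did in the first picture, and the gripper is clear.

```bash
python3 -c "
from cell import *
print(sign_off())"
```

```text
the job is handed in; nothing more can be done
None
```

The job is done and handed in at about 21.5 s of the 54 s allowed; `sign_off()` gave no verdict. The readings below are from the robot's state:

| Step | Where the fingertips were | Result |
|---|---|---|
| Square stop on the black fixture | about (477.5, -61), 21 mm above the top | held about 2.8 s |
| Top of the short profile | about (554.5, 317), 21 mm above the top | held about 2.5 s |
| Large button on the grey teach box | about (500.5, -285), tips down to 57.4 mm | pressed fully in at about 22 N, then released |

**Last checks:** the wrist force was near zero, with the gripper clear at 226 mm tip height. In the last picture the large button was up and nothing had visibly moved. I never went near the small button.

**What disagreed:**
- **Camera views:** the two views differed by up to about 8 mm. I leaned on the scene camera, which matched the fingertips to about 2 mm.
- **Tip length:** one early reading suggested longer fingertips, because the eyepiece stood behind them in the picture. A tilt test and a second look settled it at the stated 73 mm.

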